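Hang the hooked picking bin on the carrier rail

TASK

Hang the loose grey bin with the hook (upright, without tipping it out) on the white carrier rail: lift its hook over the anti-jump lip, let it down onto the black runner behind the lip, and work it along by feel until the hook drops into the free parking notch and stands fully home on the notch's floor; then let go. Keep hold of it until it is home and go gently: pressing, dropping or knocking anything on the rail with more than about 2.5 kg of force (25 N) bends the lip. Leave the parked bin and everything else where they are.

Things in the scene. Friction and masses are not known exactly. Their poses are not given: they have to be found in the camera images.
- grip (a point): Grip tab of the loose hooked bin: its middle, 140 mm above the bin's underside. Upright grey block 12 mm thick (x), 36 mm wide (y), from 25 mm below to 20 mm above this point. z up, y along the bin's width, +x from the back plate to the hook, -x to the open tray (70 mm wide, 55 high, x = -65 to -3 mm). Bin 160 mm tall, 0.2 to 0.45 kg, stands on the ledge at first.
- hook (a point): Hook of the same bin: middle of the lower edge of its tongue, 15.5 mm behind (+x) and 55 mm below the grip point, same axes. Tongue 5 mm thick (x), 30 mm wide (y), lower corners rounded to 5 mm, hanging 24 mm down from a bridge 6 mm thick. Throat between tongue and back plate: 10 mm (x = -12.5 to -2.5 mm).
- runner (a point): Point on top of the carrier rail's black plastic runner, mid-width of the channel, at the middle of the rail's length. Axes: y along the rail, x away from the lip, z up. Runner level, channel 11 mm wide (x = -5.5 to 5.5 mm). Rear flange 4 mm thick, top 22 mm above the runner. On the rear face two knurled clamp screws stand 60 mm either side of the free notch's middle.
- lip (a point): Middle of the top edge of the anti-jump lip on the rail's front: 12 mm above and 7.5 mm in front (-x) of the runner point, same axes. The lip is the top of a 4 mm white sheet whose outer face goes straight down to the ledge.
- rail: The whole rail, perforated white steel panel 560 mm long, rigid and fixed; origin on the ledge 150 mm below the runner point, same axes. Free parking notch: a gap in the runner 36 mm long, 9 mm deep, white floor; its middle lies anywhere from y = -100 to +20 mm, differs each time and is not measured: see or feel it. A second notch at y = +200 mm holds the parked bin.
- parked_bin: A second bin of the same make, already hanging in the notch near the +y end of the rail; origin under its back plate (15.5 mm in front of the middle of its tongue), at the level of its underside, same axes as the loose bin. Leave it.
- plain_bin: A grey bin of the same tray size without back plate or hook (62 x 70 x 55 mm), standing on the ledge; origin at the centre of its underside. Leave it.
- toy_hammer: Red plastic toy hammer 180 mm long, lying; origin on the ledge near its middle. Leave it.
- toy_spanner: Yellow plastic toy spanner about 190 mm long, lying; origin at its middle. Leave it.
- toy_screwdriver: Green plastic toy screwdriver 165 mm long, lying; origin on the ledge near its middle. Leave it.
- toolbox: Blue plastic toolbox shell, open on top, 170 x 240 x 100 mm; origin at the centre of its underside. Leave it.
Things that resemble listed ones, but are neither listed nor needed, are in the scene too. Leave any green or red look-alike of the part that bears grip alone.

How it is judged:
By the outcome, as a careful person would: the job done as asked, in the order asked, and still so for the second after the job is handed in, with the robot touching nothing.
It also fails if it takes over 72 s, if anything falls off the work surface, if the arm or the gripper's body presses on something with over 40 N, if the wrist force passes 120 N, or if a joint passes its speed limit or range.

ROBOT

A 7-joint arm with a two-finger parallel gripper is mounted at the origin on the work surface. World frame = base frame: x ahead of the robot, y to its left, z up, the work surface at z = 0. Lengths are in m, angles in rad, forces in N, time in s.
With the tool pointing down it reaches from about 0.425 to 0.875 m from the base axis. Payload 4.7 kg.
Tool frame: the origin (TCP) lies at the very end of the fingers, on their centre line; the grasp point (between the pads) lies 19 mm behind it; z points along the fingers, y is the line along which they close (so a half turn about z gives the same grasp; the last joint's range is limited). The gripper opens to 87 mm and grips with 3 to 60 N. Pads are 19 mm wide; open, the fingers measure 117 mm over their backs; the gripper's body (75 mm by 190 mm) begins 51 mm behind the grasp point.
Start: joints at [-1.127, 0.321, -0.07, 1.45, 0.023, 1.371, -0.057], TCP at [0.271, 0.591, 0.223] pointing down, gripper open.
Joint ranges: [-2.86, 2.86], [-0.3, 2.09], [-1.38, 1.24], [0.06, 2.45], [-1.56, 4.7], [0.09, 2.05], [-2.69, 2.69]. Speed limits (rad/s): [2.57, 2.57, 3.14, 3.14, 3.14, 3.14, 3.14].

INTERFACE

Orientations are given as a rotation vector (axis times angle).
In Python, from bench import ctrl, imaging, ticket gives the robot as it stands.
- The arm moves only by the tool jog_arm, never from a script. Its argument "rows" is text: rows parted by semicolons, each of 7 numbers parted by spaces: the shift along the tool's x, y, z in cm, then the turn, a rotation vector about the tool's x, y, z in rad, then the closure, from -1 (fully open) to 1 (shut), so that 0 is half open. A call has 1 to 5 rows; each row shifts and turns the commanded pose from where the row before left it, along the tool's axes as they then stand; what a row does not reach is not made up. A row lasts 1/8 s, in which the tool goes at most 62.5 mm and 10.7 degrees, less where a joint would pass 70% of its speed; a pose out of reach is approached as far as the arm can. A call with a gripper value outside its range is refused whole. The fingers move at their own pace and stop on an object; "force" is the grip in N (left out, the last holds). Time passes only in rows, so rows that do not move let the fingers close. It gives the time, the measured TCP pose, the force, the opening and the grip force at its end, in the units of the state.
- ctrl.get_state(): the state, without advancing time (a new reading comes with each control period).
- imaging.get_image(name): name is "side" or "top" or "wrist"; returns a dict with "img" (384x512x3 uint8, blue, green, red), "vertical_fov" (degrees; the focal length in pixels is half the picture's height over the tangent of half this angle, whatever the lens; pixels are square), "cx", "cy" (the principal point, pixels), "k1" (the pictures are not rectified: a ray, as slopes to the right and down, at radius r is drawn at 1 + k1 r^2 times it, then the intrinsics apply), "origin" and "orientation" of the camera in the world. Camera axes: x right, y down, z forward; pixel columns grow to the right and rows downward; lengths in m; the calibration is good to about 2 mm. A picture is of the moment at which its call begins. There is no depth.
- ticket.close_job(): hands the job in; it is judged then, once.
The state is a dict: "time": time; "joint_positions": joint angles; "qd": joint speeds; "joint_torque": joint torques, N m; "position": TCP position; "tool_rot": TCP orientation; "ft_force": force on the tool from outside, world axes, zero at the start; "torque": the same for the moment, N m; "grip_width": opening from 0.0 (shut) to 1.0 (fully open); "grip_force": force on a finger pad.
Only numpy, scipy, OpenCV 4.12 (cv2) and the standard library are available. Lean on these libraries where they do the work, as an engineer would, in place of code of your own. Each camera call takes 0.05 s, during which the arm holds its last target. There are 200 camera calls.

## Working session

There is one attempt and no reset: what is moved stays moved. The work goes in short steps, Python scripts to look and compute and a tool call to move; the robot and the scene stay as the last step left them, time stands still between calls to the robot, and variables do not carry over. Pictures are saved under pics/ and viewed, at most 10 in all, crops included, and the job is handed in when it is done.

Besides the shell and the picture viewer there is one more tool, called after "Emit:" as name(argument=value, ...) on one line, values as JSON. jog_arm: Moves the arm, as the interface text tells. Its arguments: {"type":"object","properties":{"rows":{"type":"string"},"force":{"type":"number"}},"required":["rows"]}

```bash
ls; mkdir -p pics; cat > h.py <<'E'
import numpy as np, cv2
from scipy.spatial.transform import Rotation as R
from bench import ctrl, imaging, ticket
def cam(n):
    d=imaging.get_image(n); return d
def Rm(o):
    o=np.array(o,float)
    return o if o.shape==(3,3) else (R.from_rotvec(o).as_matrix() if o.size==3 else R.from_quat(o).as_matrix())
def K(d):
    f=192/np.tan(np.radians(d["vertical_fov"])/2); return np.array([[f,0,d["cx"]],[0,f,d["cy"]],[0,0,1.]])
def ray(d,u,v):
    k=K(d); p=cv2.undistortPoints(np.array([[[u,v]]],float),k,np.array([d["k1"],0,0,0.]))[0,0]
    w=Rm(d["orientation"])@np.array([p[0],p[1],1]); return np.array(d["origin"]),w/np.linalg.norm(w)
def onz(d,u,v,z):
    o,w=ray(d,u,v); return o+w*(z-o[2])/w[2]
def two(d1,p1,d2,p2):
    o1,w1=ray(d1,*p1);o2,w2=ray(d2,*p2)
    s=np.linalg.lstsq(np.c_[w1,-w2],o2-o1,rcond=None)[0]; a=o1+s[0]*w1;b=o2+s[1]*w2
    return (a+b)/2,np.linalg.norm(a-b)
def proj(d,P):
    M=Rm(d["orientation"]); r=M.T; t=-r@np.array(d["origin"])
    return cv2.projectPoints(np.array(P,float).reshape(-1,3),cv2.Rodrigues(r)[0],t,K(d),np.array([d["k1"],0,0,0.]))[0][:,0]
E
python3 - <<'E'
from h import *
import pickle
D={n:cam(n) for n in("side","top","wrist")}
pickle.dump(D,open("d0.pkl","wb"))
for n,d in D.items():
    print(n,{k:v for k,v in d.items() if k!="img"}); cv2.imwrite(f"pics/{n}0.png",d["img"])
a=cv2.resize(D["side"]["img"],(800,600),interpolation=2); cv2.imwrite("pics/s.png",a)
a=cv2.resize(D["top"]["img"],(800,600),interpolation=2); cv2.imwrite("pics/t.png",a)
print(ctrl.get_state())
E
```

```text
pics
side {'vertical_fov': 46.26324399072236, 'cx': 251.8391344861882, 'cy': 192.55137220657522, 'k1': -0.0667144156511126, 'origin': array([-0.17379624, -0.72939137,  0.9753038 ]), 'orientation': array([-2.18275516,  0.91998655, -0.41291876])}
top {'vertical_fov': 51.5575276580983, 'cx': 254.1084497267654, 'cy': 191.85037656739917, 'k1': -0.056472453359500324, 'origin': array([ 0.41521872, -0.10563203,  1.44251042]), 'orientation': array([-2.22372051,  2.1626299 , -0.04578679])}
wrist {'vertical_fov': 63.50426428514825, 'cx': 256.824361571001, 'cy': 192.42830079150002, 'k1': -0.06328450593450137, 'origin': array([0.20632565, 0.62167465, 0.38301041]), 'orientation': array([2.44871057, 1.57269532, 0.20826499])}
{'time': 0.15, 'joint_positions': array([-1.1268786 ,  0.32167005, -0.07009381,  1.45140034,  0.02259187,
        1.37082295, -0.05694159]), 'qd': array([ 3.39418444e-03, -4.04287178e-03,  5.53312406e-04, -2.50939699e-03,
       -2.51242832e-04,  1.27447765e-03, -2.39610152e-05]), 'joint_torque': array([-2.36564674e-04, -4.91794074e+01, -4.04732516e-01, -3.12881291e+01,
       -6.39554858e-02,  4.04357992e-02,  8.59221677e-05]), 'position': array([0.27071365, 0.59046932, 0.22169879]), 'tool_rot': array([-6.69933612e-01, -3.06907717e+00,  2.34597196e-03]), 'ft_force': array([-0.56180431,  0.62565551, -0.47345645]), 'torque': array([-0.0018963 ,  0.01654192, -0.03581695]), 'grip_force': 0.0, 'grip_width': 0.9993778425901068}
```

View pics/s.png

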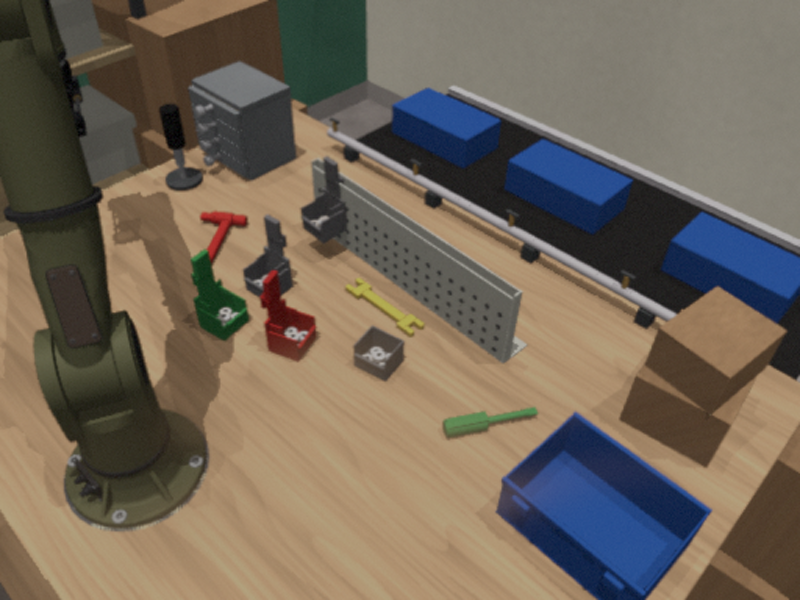

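View pics/t.png

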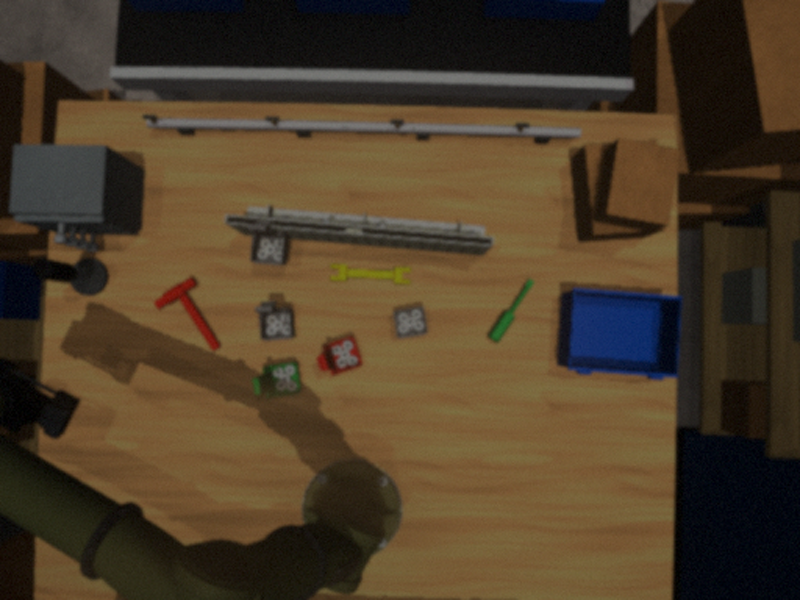

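The top view shows the rail at (230–490, 215–245). The candidates, in top-view pixels, are:
- loose grey hooked bin (277,320)
- green look-alike (282,378)
- red look-alike (343,355)
- parked bin (270,245)
- plain bin (410,320)

The grey one at (277,320), which is at (270,260) in the side view, fits: it is grey, has a hook and stands free on the ledge. I'll confirm it with an enlarged crop.

```bash
python3 - <<'E'
from h import *
import pickle
D=pickle.load(open("d0.pkl","rb"))
def g(a): return np.clip(255*(a/255.)**.6,0,255).astype(np.uint8)
s=D["side"]["img"];t=D["top"]["img"]
a=cv2.resize(g(s[130:200,145:205]),(342,399),interpolation=2)   # x5.7
b=cv2.resize(g(t[180:225,155:205]),(444,399),interpolation=2)  # x8.87
c=cv2.resize(g(t[128:165,140:320]),(786,161),interpolation=2) # x4.37
cv2.imwrite("pics/c1.png",np.vstack([np.hstack([a,b]),c]))
E
```

```text
(no output)
```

View pics/c1.png

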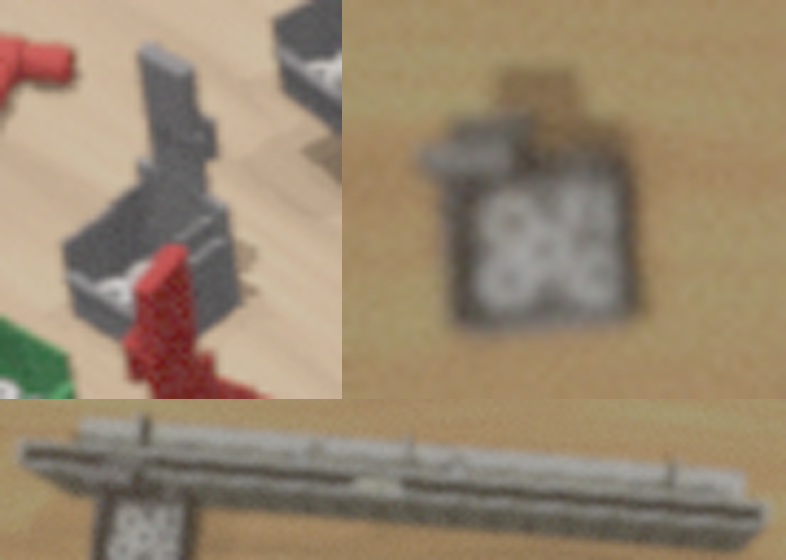

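The crop confirms it: an upright grey tab with a hook on its far side, and the tray towards the robot. The bottom strip shows a light gap in the black runner at about (378,486), which is top pixel (226.5,148). That is the free notch.

```bash
python3 - <<'E'
from h import *
import pickle
D=pickle.load(open("d0.pkl","rb")); s=D["side"];t=D["top"]
np.set_printoptions(precision=4,suppress=True)
g=cv2.cvtColor(t["img"],6).astype(float)
# dark runner line in top view
P=[];pix=[]
for u in range(185,306,4):
    if 218<u<236: continue
    v0=147.9+(u-226.5)*0.0865   # rough
    vs=np.arange(int(v0)-3,int(v0)+5); col=g[vs,u-1:u+2].mean(1); i=col.argmin(); i=min(max(i,1),len(vs)-2)
    a,b,c=col[i-1:i+2]; v=vs[i]+.5*(a-c)/(a-2*b+c); pix.append((u,v)); P.append(onz(t,u,v,.15))
P=np.array(P); f=np.polyfit(P[:,1],P[:,0],1); r=P[:,0]-np.polyval(f,P[:,1]); k=abs(r)<.004; f=np.polyfit(P[k,1],P[k,0],1)
print("line x=%.4f*y+%.4f"%tuple(f),"yaw(rail) deg",-np.degrees(np.arctan(f[0])),"res",r[k].std(),k.sum(),len(k))
print("pix ends",pix[0],pix[-1])
print("rail ends top view lip z.162:",onz(t,140+20/4.37,128+50/4.37,.162),onz(t,140+765/4.37,128+112/4.37,.162))
print("notch",onz(t,226.5,147.9,.145))
# brightness along line
for u in range(205,250,2):
    v=147.9+(u-226.5)*.0865; print(u,round(g[int(round(v))-1:int(round(v))+2,u].min()),end=" ")
print()
print("side rail end top corner", onz(s,519*.64,290*.64,.172), onz(s,312*.64,163*.64,.172))
print("tab side", onz(s,145+145/5.7,130+48/5.7,.16), onz(s,145+190/5.7,130+72/5.7,.16))
print("tab top", onz(t,155+83/8.87,180+160/8.87,.16), onz(t,155+178/8.87,180+148/8.87,.16))
print("tray rim corners top", [onz(t,155+(x-342)/8.87,180+y/8.87,.055) for x,y in((447,322),(635,318),(625,160))])
st=ctrl.get_state(); print(R.from_rotvec(st["tool_rot"]).as_matrix())
E
```

```text
line x=0.0589*y+0.6239 yaw(rail) deg -3.3733128477273993 res 0.00042717829332925483 27 27
pix ends (185, np.float64(143.06470588235294)) (305, np.float64(153.17088607594937))
rail ends top view lip z.162: [0.639  0.2669 0.162 ] [ 0.607 -0.29   0.162]
notch [ 0.6205 -0.0009  0.145 ]
205 36 207 39 209 39 211 44 213 40 215 37 217 38 219 40 221 71 223 87 225 92 227 89 229 93 231 73 233 41 235 45 237 39 239 39 241 39 243 38 245 47 247 46 249 41 
side rail end top corner [ 0.6118 -0.284   0.172 ] [0.6238 0.2607 0.172 ]
tab side [0.4491 0.1956 0.16  ] [0.4526 0.1624 0.16  ]
tab top [0.4494 0.1944 0.16  ] [0.4548 0.1597 0.16  ]
tray rim corners top [array([0.3886, 0.2078, 0.055 ]), array([0.3924, 0.1334, 0.055 ]), array([0.4545, 0.1395, 0.055 ])]
[[-0.909   0.4167 -0.0006]
 [ 0.4167  0.909  -0.0014]
 [-0.0001 -0.0015 -1.    ]]
```

Emit:
jog_arm(rows="-4.2 -3.75 -0.3 0 0 0 -1; -4.2 -3.75 -0.3 0 0 0 -1; -4.2 -3.75 -0.3 0 0 0 -1; -4.2 -3.75 -0.3 0 0 0 -1; -4.2 -3.75 -0.3 0 0 0 -1", force=30)

```text
time: 0.78
position: [0.3842, 0.331, 0.2375]
tool_rot: [0.67, 3.069, 0.0]
ft_force: [0.8, -0.1, 0.2]
grip_width: 0.999
grip_force: 0.0
```

Emit:
jog_arm(rows="-4.2 -3.75 0 0 0 0 -1; -4.2 -3.75 0 0 0 0 -1; -4.2 -3.75 0 0 0 0 -1; 0 0 0 0 0 0.175 -1; 0 0 0 0 0 0.175 -1")

```text
time: 1.4
position: [0.4514, 0.1772, 0.2374]
tool_rot: [-1.205, -2.901, -0.0]
ft_force: [0.0, 0.4, 0.2]
grip_width: 1.002
grip_force: 0.0
```

Emit:
jog_arm(rows="0 0 0 0 0 0.175 -1; 0 0 0 0 0 0.175 -1; 0 0 0 0 0 0.175 -1; 0 0 0 0 0 0.175 -1; 0 0 0 0 0 0 -1")

```text
time: 2.02
position: [0.4511, 0.1781, 0.2373]
tool_rot: [-2.116, -2.322, 0.001]
ft_force: [-0.2, -0.0, -0.7]
grip_width: 1.002
grip_force: 0.0
```

```bash
python3 - <<'E'
from h import *
import pickle
d=cam("wrist"); pickle.dump(d,open("w1.pkl","wb"))
i=d["img"].copy()
cv2.imwrite("pics/w1.png",cv2.resize(np.clip(255*(i/255.)**.7,0,255).astype(np.uint8),(800,600),interpolation=2))
print(d["origin"],proj(d,[[.4535,.1775,.16],[.4505,.195,.16],[.456,.1595,.16]])*1.5625)
print(R.from_rotvec(ctrl.get_state()["tool_rot"]).as_matrix().round(3))
E
```

```text
[0.4452185  0.25057179 0.39880851] [[404.18377544 316.88861236]
 [401.56209559 283.40721704]
 [405.66763684 349.92628622]]
[[-0.094  0.996 -0.   ]
 [ 0.996  0.094 -0.   ]
 [-0.    -0.    -1.   ]]
```

View pics/w1.png

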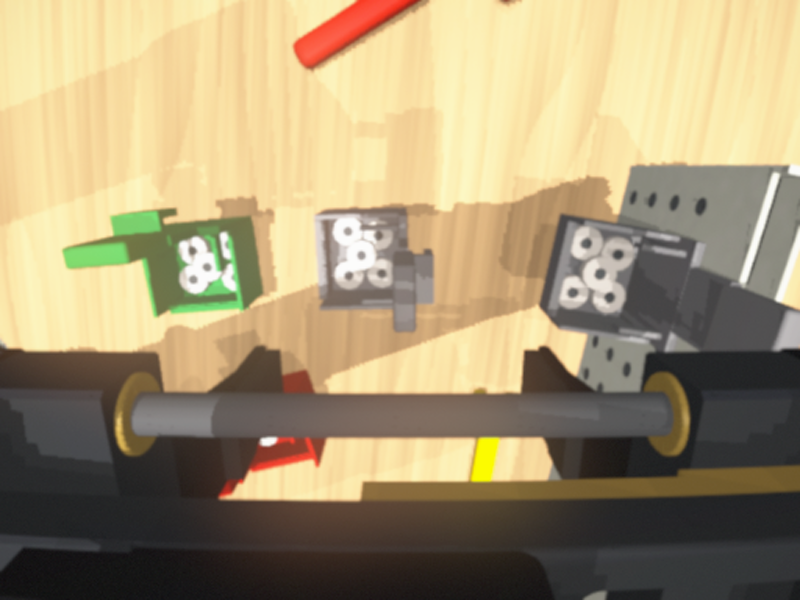

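```bash
python3 - <<'E'
from h import *
import pickle
d=pickle.load(open("w1.pkl","rb")); np.set_printoptions(precision=4,suppress=True)
for n,(u,v) in dict(tray00=(317,212),tray10=(405,210),tray01=(319,308)).items(): print(n,onz(d,u/1.5625,v/1.5625,.055))
for u in(396,414):print("tab -y end",onz(d,u/1.5625,330/1.5625,.16))
print("bridge right edge (x=18,z=115)",onz(d,433/1.5625,275/1.5625,.115),onz(d,433/1.5625,303/1.5625,.115),onz(d,433/1.5625,252/1.5625,.115))
c=np.clip(255*(d["img"][140:225,195:290]/255.)**.6,0,255).astype(np.uint8)
cv2.imwrite("pics/w1c.png",cv2.resize(c,None,fx=7,fy=7,interpolation=2)[:600])
E
```

```text
tray00 [0.3888 0.2164 0.055 ]
tray10 [0.4503 0.2234 0.055 ]
tray01 [0.3938 0.1463 0.055 ]
tab -y end [0.4499 0.17   0.16  ]
tab -y end [0.4592 0.1709 0.16  ]
bridge right edge (x=18,z=115) [0.4697 0.1914 0.115 ] [0.4717 0.1741 0.115 ] [0.4682 0.2052 0.115 ]
```

View pics/w1c.png

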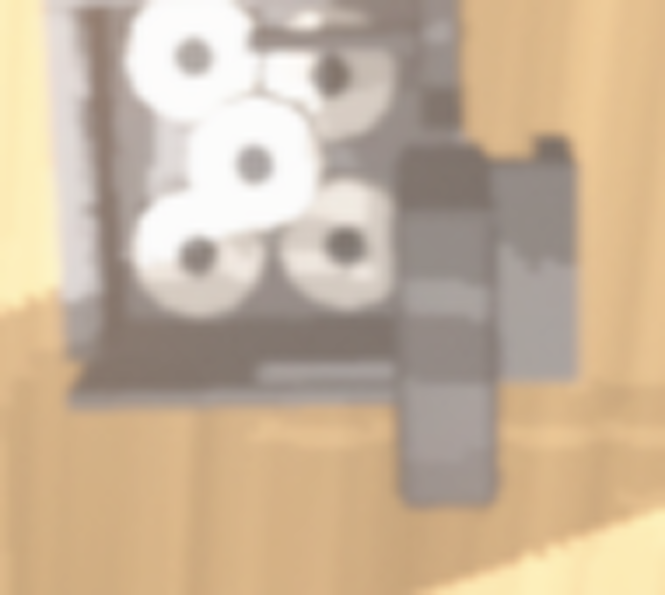

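```bash
python3 - <<'E'
from h import *
import pickle
np.set_printoptions(precision=4,suppress=True)
d=pickle.load(open("w1.pkl","rb")); D=pickle.load(open("d0.pkl","rb"));s=D["side"];t=D["top"]
q=1.5625
print("hammer end w/t/s",onz(d,305/q,55/q,.01),onz(t,216/q,346/q,.01),onz(s,210/q,262/q,.01))
print("tray corners side", onz(s,(145+240/5.7),130+205/5.7,.055))
print("tips",proj(d,[[.4511+.0435,.1781+.004,.2373],[.4511-.0435,.1781-.004,.2373]])*q)
# red/white masks: washers in tray centre
def wh(d,roi,th):
    x0,x1,y0,y1=roi; h=d["img"][y0:y1,x0:x1].astype(int); m=(h.min(2)>th)
    ys,xs=np.nonzero(m); return xs.mean()+x0,ys.mean()+y0,m.sum()
w=(362/q,255/q); tt=(278/q,324/q); ss=(266/q,272/q)
for n,dd,p in(("w",d,w),("t",t,tt)): print("washers",n,onz(dd,*p,.008))
w=(600/q,272/q); tt=(271/q,249/q)
for n,dd,p in(("w",d,w),("t",t,tt)): print("parked washers",n,onz(dd,*p,.06))
E
```

```text
hammer end w/t/s [0.366  0.3271 0.01  ] [0.3661 0.3216 0.01  ] [0.3788 0.3238 0.01  ]
tray corners side [0.4756 0.163  0.055 ]
tips [[519.3084 377.5798]
 [278.5323 377.1315]]
washers w [0.4195 0.1803 0.008 ]
washers t [0.4212 0.1793 0.008 ]
parked washers w [0.5943 0.1936 0.06  ]
parked washers t [0.5887 0.1911 0.06  ]
```

The wrist view shows the tab top centred at about (404,305) and its bridge and hook at (425,275) on the +x side. This is the right bin. I'll go down and grip it.

Emit:
jog_arm(rows="0.25 0.15 3 0 0 0 -1; 0.22 0.13 4 0 0 0 -1; 0 0 3 0 0 0 -1; 0 0 1.2 0 0 0 -1; 0 0 0 0 0 0 0", force=40)

```text
time: 2.7
position: [0.4535, 0.183, 0.1254]
tool_rot: [-2.117, -2.321, 0.001]
ft_force: [-0.2, 0.1, 0.5]
grip_width: 0.947
grip_force: 0.0
```

Emit:
jog_arm(rows="0 0 0 0 0 0 0.5; 0 0 0 0 0 0 1; 0 0 0 0 0 0 1; 0 0 0 0 0 0 1; 0 0 0 0 0 0 1")

```text
time: 3.32
position: [0.4537, 0.1831, 0.1257]
tool_rot: [2.118, 2.32, 0.0]
ft_force: [-0.8, 0.0, -0.5]
grip_width: 0.404
grip_force: 0.0
```

Emit:
jog_arm(rows="0 0 0 0 0 0 1; 0 0 0 0 0 0 1; 0 0 0 0 0 0 1; 0 0 0 0 0 0 1; 0 0 0 0 0 0 1")

```text
time: 3.95
position: [0.4534, 0.1831, 0.1255]
tool_rot: [-2.118, -2.32, 0.001]
ft_force: [-2.5, 0.3, 0.8]
grip_width: 0.131
grip_force: 39.9
```

Emit:
jog_arm(rows="0 0 -0.5 0 0 0 1; 0 0 -1 0 0 0 1; 0 0 -2 0 0 0 1; 0 0 -2.5 0 0 0 1; 0 0 0 0 0 0 1")

```text
time: 4.58
position: [0.4554, 0.1838, 0.1879]
tool_rot: [2.117, 2.319, 0.008]
ft_force: [0.7, 0.6, -3.3]
grip_width: 0.137
grip_force: 39.9
```

Emit:
jog_arm(rows="0 0 -2 0 0 0.05 1; 0 0 -3 0 0 0.053 1; 0 0 -3 0 0 0.05 1; 0 0 -2.5 0 0 0 1; 0 0 -0.7 0 0 0 1")

```text
time: 5.2
position: [0.4542, 0.1833, 0.2982]
tool_rot: [2.289, 2.151, 0.003]
ft_force: [-0.2, 0.3, -2.3]
grip_width: 0.136
grip_force: 39.9
```

Emit:
jog_arm(rows="-1 1 0 0 0 0 1; -2 1.9 0 0 0 0 1; -2.6 2.5 0 0 0 0 1; -2.6 2.5 0 0 0 0 1; -2.6 2.5 0 0 0 0 1")

```text
time: 5.82
position: [0.5512, 0.0666, 0.2956]
tool_rot: [-2.29, -2.15, 0.004]
ft_force: [0.5, -0.4, -2.4]
grip_width: 0.132
grip_force: 39.9
```

Emit:
jog_arm(rows="-1.5 1.4 0 0 0 0 1; -0.5 0.4 1.5 0 0 0 1; 0 0 2.5 0 0 0 1; 0 0 1.6 0 0 0 1; 0 0 0 0 0 0 1")

```text
time: 6.45
position: [0.566, 0.0482, 0.2392]
tool_rot: [-2.287, -2.151, 0.005]
ft_force: [-0.0, 0.2, -1.6]
grip_width: 0.14
grip_force: 39.9
```

```bash
python3 - <<'E'
from h import *
import pickle
st=ctrl.get_state(); print(st["position"],st["ft_force"],R.from_rotvec(st["tool_rot"]).as_matrix().round(3).tolist())
D={n:cam(n) for n in("side","top","wrist")}; pickle.dump(D,open("d2.pkl","wb"))
f=lambda a:np.clip(255*(a/255.)**.65,0,255).astype(np.uint8)
a=cv2.resize(f(D["wrist"]["img"]),(400,300),interpolation=2)
p=np.array(st["position"]); c=proj(D["side"],[p+[0,0,-.02]])[0]; c2=proj(D["top"],[p])[0]; print(c,c2)
x,y=int(c[0])-40,int(c[1])-30; b=cv2.resize(f(D["side"]["img"][y:y+60,x:x+80]),(400,300),interpolation=2)
w=cv2.resize(f(D["wrist"]["img"][:300]),(800,469)[:2],interpolation=2)
cv2.imwrite("pics/w2.png",w)
s=cv2.resize(f(D["side"]["img"][y:y+75,x:x+100]),(800,600),interpolation=2);cv2.imwrite("pics/s2.png",s);print(x,y)
E
```

```text
[0.56596976 0.04816685 0.23923463] [-0.03812075  0.15915598 -1.58015497] [[0.061, 0.998, -0.004], [0.998, -0.061, -0.001], [-0.001, -0.004, -1.0]]
[232.06527363 126.30450699] [207.52657929 160.32106532]
192 96
```

View pics/w2.png

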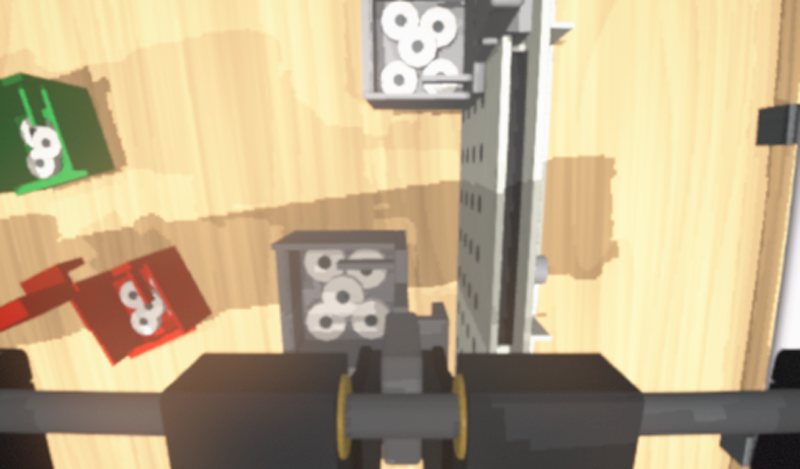

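View pics/s2.png

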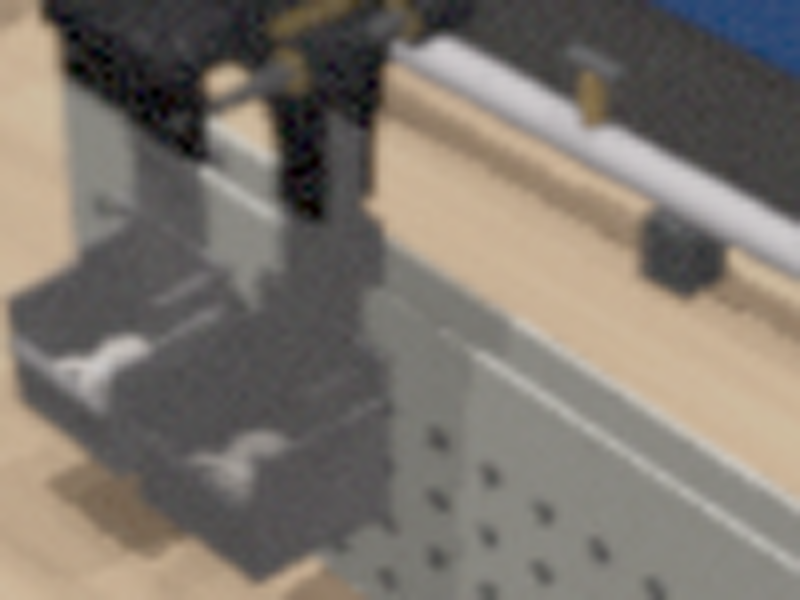

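The wrist view shows the loose bin held upright with its tab at (402,330) and its bridge edge at (447,320). The rail's lip and dark runner run at u≈500–530, with a clamp screw at (540,268). I'll measure the gap between hook and channel here.

```bash
python3 - <<'E'
from h import *
import pickle
np.set_printoptions(precision=4,suppress=True)
D=pickle.load(open("d2.pkl","rb")); d=D["wrist"]; q=1.5625
N=np.array([.6224,.0007]); yr=np.array([.0588,.998]); xr=np.array([.998,-.0588])
rf=lambda P:np.array([(P[:2]-N)@xr,(P[:2]-N)@yr])*1e3
g=cv2.cvtColor(d["img"],6)
for v in(100,130,160,190,210):
    r=g[v-1:v+2,285:360].mean(0); e=np.diff(r); k=[i for i in range(1,len(e)-1) if abs(e[i])>6 and abs(e[i])>=abs(e[i-1]) and abs(e[i])>abs(e[i+1])]
    print(v,[(285+i+.5,round(e[i]),*(rf(onz(d,285.5+i,v,z))[0].round(1) for z in(.162,.15,.172))) for i in k])
print("bridge +x face (z=.229)",rf(onz(d,447/q,325/q,.229)),"bin tray corners z=.169",rf(onz(d,277/q,240/q,.169)),rf(onz(d,407/q,232/q,.169)))
print("screw",rf(onz(d,540/q,268/q,.16)),"TCP",rf(np.array([.566,.0482])))
E
```

```text
100 [(294.5, -65, np.float64(-28.5), np.float64(-27.1), np.float64(-29.7)), (297.5, -17, np.float64(-26.2), np.float64(-24.7), np.float64(-27.5)), (299.5, 27, np.float64(-24.7), np.float64(-23.1), np.float64(-26.1)), (301.5, -24, np.float64(-23.2), np.float64(-21.6), np.float64(-24.6)), (303.5, 29, np.float64(-21.7), np.float64(-20.0), np.float64(-23.2)), (306.5, -35, np.float64(-19.5), np.float64(-17.6), np.float64(-21.0)), (308.5, 33, np.float64(-18.0), np.float64(-16.0), np.float64(-19.6)), (318.5, 63, np.float64(-10.4), np.float64(-8.1), np.float64(-12.3)), (323.5, -93, np.float64(-6.6), np.float64(-4.1), np.float64(-8.7)), (334.5, 30, np.float64(1.7), np.float64(4.6), np.float64(-0.7)), (341.5, 82, np.float64(7.0), np.float64(10.2), np.float64(4.3)), (349.5, -9, np.float64(13.1), np.float64(16.6), np.float64(10.2)), (353.5, -16, np.float64(16.1), np.float64(19.8), np.float64(13.1))]
130 [(293.5, -23, np.float64(-28.7), np.float64(-27.3), np.float64(-29.8)), (297.5, -12, np.float64(-25.6), np.float64(-24.0), np.float64(-26.9)), (300.5, -17, np.float64(-23.3), np.float64(-21.6), n
[... 2225 characters left out ...]
, (299.5, 18, np.float64(-21.9), np.float64(-20.2), np.float64(-23.4)), (305.5, -9, np.float64(-17.0), np.float64(-15.0), np.float64(-18.7)), (313.5, 39, np.float64(-10.4), np.float64(-8.1), np.float64(-12.3)), (318.5, -52, np.float64(-6.3), np.float64(-3.8), np.float64(-8.4)), (328.5, 27, np.float64(2.0), np.float64(4.9), np.float64(-0.5)), (335.5, 34, np.float64(7.7), np.float64(11.0), np.float64(5.1)), (339.5, -41, np.float64(11.1), np.float64(14.4), np.float64(8.3)), (348.5, 36, np.float64(18.5), np.float64(22.3), np.float64(15.4))]
bridge +x face (z=.229) [-39.6059  60.085 ] bin tray corners z=.169 [-117.2769   84.0689] [-54.047   87.6997]
screw [14.3573 68.1602] TCP [-59.0802  44.0887]
```

Emit:
jog_arm(rows="0 1.2 0 0 0 0 1; 0 1.8 0 0 0 0 1; 0 1.0 0 0 0 0 1; 0 0.25 0.3 0 0 0 1; 0 0 0.9 0 0 0 1")

```text
time: 7.22
position: [0.6102, 0.0451, 0.2295]
tool_rot: [2.289, 2.151, 0.001]
ft_force: [-0.6, -0.1, -2.6]
grip_width: 0.138
grip_force: 39.9
```

Emit:
jog_arm(rows="0 0 1.0 0 0 0 1; 0 0 0.8 0 0 0 1; 0 0 0.5 0 0 0 1; 0 0 0.2 0 0 0 1; 0 0 0 0 0 0 1")

```text
time: 7.85
position: [0.61, 0.0452, 0.2047]
tool_rot: [2.289, 2.152, 0.0]
ft_force: [0.6, -0.5, -2.7]
grip_width: 0.136
grip_force: 39.9
```

```bash
python3 - <<'E'
from h import *
st=ctrl.get_state(); print(st["position"],st["ft_force"],st["torque"])
N=np.array([.6224,.0007]); yr=np.array([.0588,.998]); xr=np.array([.998,-.0588])
p=st["position"][:2]-N; print((p@xr+.0155)*1e3,p@yr*1e3)
print(R.from_rotvec(st["tool_rot"]).as_matrix().round(4).tolist())
d=cam("side"); c=proj(d,[np.array(st["position"])+[0,0,-.02]])[0]; x,y=int(c[0])-40,int(c[1])-35
f=lambda a:np.clip(255*(a/255.)**.65,0,255).astype(np.uint8)
w=cam("wrist")
a=cv2.resize(f(d["img"][y:y+75,x:x+75]),(400,400),interpolation=2); b=cv2.resize(f(w["img"][100:250,220:370]),(400,400),interpolation=2)
cv2.imwrite("pics/s3.png",np.hstack([a,b]))
E
```

```text
[0.60997776 0.04521027 0.20466008] [ 0.64397275 -0.45259208 -2.68936861] [-0.0717863   0.02507799 -0.09978652]
0.4854050619437136 43.69082067601935
[[0.0619, 0.9981, 0.0002], [0.9981, -0.0619, 0.0001], [0.0001, 0.0002, -1.0]]
```

View pics/s3.png

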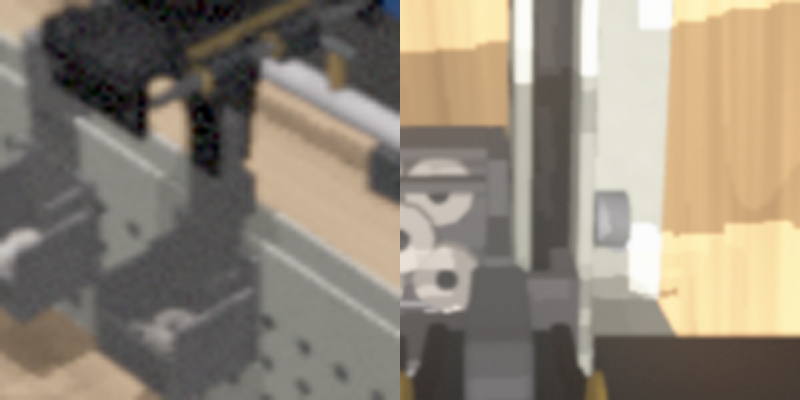

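The wrist crop shows the bridge straddling the lip over the dark channel, slightly far in x. I'll shift 1 mm back and go down slowly, watching the force.

Emit:
jog_arm(rows="0 -0.1 0 0 0 0 1; 0 0 0.25 0 0 0 1; 0 0 0.25 0 0 0 1; 0 0 0.25 0 0 0 1; 0 0 0.15 0 0 0 1")

```text
time: 8.57
position: [0.6088, 0.0452, 0.1953]
tool_rot: [-2.289, -2.151, 0.0]
ft_force: [0.0, 0.2, -2.4]
grip_width: 0.134
grip_force: 39.9
```

Emit:
jog_arm(rows="0 0 0.1 0 0 0 1; 0 0 0.1 0 0 0 1; 0 0 0.05 0 0 0 1; 0 0 0.05 0 0 0 1; 0 0 0 0 0 0 1")

```text
time: 9.2
position: [0.6089, 0.0452, 0.1926]
tool_rot: [-2.289, -2.152, -0.0]
ft_force: [0.9, -0.6, -2.0]
grip_width: 0.136
grip_force: 39.9
```

Emit:
jog_arm(rows="0 0 0.05 0 0 0 1; 0 0 0.05 0 0 0 1; 0 0 0 0 0 0 1")

```text
time: 9.57
position: [0.6089, 0.0452, 0.1915]
tool_rot: [-2.289, -2.151, 0.0]
ft_force: [-1.1, 0.4, -2.4]
grip_width: 0.135
grip_force: 39.9
```

Emit:
jog_arm(rows="0 0 0.05 0 0 0 1; 0 0 0.05 0 0 0 1; 0 0 0 0 0 0 1")

```text
time: 9.95
position: [0.609, 0.0452, 0.1907]
tool_rot: [2.289, 2.151, 0.0]
ft_force: [-1.1, -0.2, -1.8]
grip_width: 0.135
grip_force: 39.9
```

Emit:
jog_arm(rows="0 0 0.05 0 0 0 1; 0 0 0.05 0 0 0 1; 0 0 0 0 0 0 1")

```text
time: 10.32
position: [0.609, 0.0453, 0.1906]
tool_rot: [2.289, 2.152, 0.001]
ft_force: [-3.2, -0.4, 5.4]
grip_width: 0.134
grip_force: 39.9
```

Emit:
jog_arm(rows="0 0 0.05 0 0 0 1; 0 0 0 0 0 0 1; 0 0 0 0 0 0 1")

```text
time: 10.7
position: [0.609, 0.0453, 0.1906]
tool_rot: [2.289, 2.152, 0.002]
ft_force: [-4.1, -0.9, 7.2]
grip_width: 0.135
grip_force: 39.9
```

Contact is on the runner at the expected height (TCP 0.1907, a net force of about 9 N up). I'll ease off slightly and slide towards the notch.

Emit:
jog_arm(rows="0 0 -0.05 0 0 0 1; -0.3 0 0 0 0 0 1; -0.4 0 0 0 0 0 1; -0.4 0 0 0 0 0 1; -0.4 0 0 0 0 0 1")

```text
time: 11.32
position: [0.6091, 0.0316, 0.1905]
tool_rot: [2.288, 2.153, 0.006]
ft_force: [-0.2, 5.8, 4.9]
grip_width: 0.134
grip_force: 39.9
```

Emit:
jog_arm(rows="-0.4 0 0 0 0 0 1; -0.3 0 0 0 0 0 1; -0.2 0 0 0 0 0 1; -0.2 0 0 0 0 0 1; 0 0 0 0 0 0 1")

```text
time: 11.95
position: [0.6083, 0.0199, 0.1904]
tool_rot: [2.288, 2.151, 0.005]
ft_force: [0.1, 3.5, 4.6]
grip_width: 0.137
grip_force: 39.9
```

Emit:
jog_arm(rows="-0.15 0 0 0 0 0 1; -0.15 0 0 0 0 0 1; -0.15 0 0 0 0 0 1; -0.15 0 0 0 0 0 1; 0 0 0 0 0 0 1")

```text
time: 12.58
position: [0.6079, 0.0141, 0.1902]
tool_rot: [2.288, 2.152, 0.004]
ft_force: [0.5, 4.6, 6.0]
grip_width: 0.138
grip_force: 39.9
```

Emit:
jog_arm(rows="-0.15 0 0 0 0 0 1; -0.15 0 0 0 0 0 1; 0 0 0 0 0 0 1")

```text
time: 12.95
position: [0.6075, 0.0105, 0.19]
tool_rot: [2.289, 2.151, 0.003]
ft_force: [1.6, 4.5, 4.7]
grip_width: 0.138
grip_force: 39.9
```

Emit:
jog_arm(rows="-0.15 0 0 0 0 0 1; -0.15 0 0 0 0 0 1; 0 0 0 0 0 0 1")

```text
time: 13.32
position: [0.6054, 0.0055, 0.188]
tool_rot: [-2.291, -2.149, 0.006]
ft_force: [-0.7, -0.1, -3.2]
grip_width: 0.135
grip_force: 39.9
```

The hook has dropped off the runner edge (z 0.188, only the weight left on the wrist). I'll lower it in small steps.

Emit:
jog_arm(rows="-0.1 0.1 0.05 0 0 0 1; 0 0 0.1 0 0 0 1; 0 0 0.1 0 0 0 1; 0 0 0 0 0 0 1")

```text
time: 13.82
position: [0.6075, 0.0058, 0.1871]
tool_rot: [2.289, 2.151, -0.0]
ft_force: [-0.2, -0.7, -2.9]
grip_width: 0.132
grip_force: 39.9
```

Emit:
jog_arm(rows="0 0 0.1 0 0 0 1; 0 0 0.1 0 0 0 1; 0 0 0 0 0 0 1")

```text
time: 14.2
position: [0.6076, 0.0056, 0.1851]
tool_rot: [2.289, 2.15, -0.0]
ft_force: [0.2, -2.0, -0.9]
grip_width: 0.134
grip_force: 39.9
```

Emit:
jog_arm(rows="-0.15 0 0 0 0 0 1; 0 0 0.1 0 0 0 1; 0 0 0.1 0 0 0 1; 0 0 0 0 0 0 1")

```text
time: 14.7
position: [0.6072, 0.0052, 0.1828]
tool_rot: [-2.288, -2.152, 0.0]
ft_force: [0.4, -0.4, -2.9]
grip_width: 0.134
grip_force: 39.9
```

Emit:
jog_arm(rows="0 0 0.1 0 0 0 1; 0 0 0 0 0 0 1; 0 0 0 0 0 0 1")

```text
time: 15.08
position: [0.6075, 0.0048, 0.1821]
tool_rot: [-2.289, -2.152, -0.0]
ft_force: [0.3, 0.3, -2.2]
grip_width: 0.134
grip_force: 39.9
```

Emit:
jog_arm(rows="0 0 0.05 0 0 0 1; 0 0 0 0 0 0 1; 0 0 0 0 0 0 1")

```text
time: 15.45
position: [0.6075, 0.0047, 0.1816]
tool_rot: [2.289, 2.151, 0.0]
ft_force: [0.4, -0.2, -2.3]
grip_width: 0.135
grip_force: 39.9
```

Emit:
jog_arm(rows="0 0 0.05 0 0 0 1; 0 0 0 0 0 0 1; 0 0 0 0 0 0 1")

```text
time: 15.82
position: [0.6075, 0.0047, 0.1816]
tool_rot: [2.289, 2.151, 0.001]
ft_force: [-2.1, -0.4, 2.4]
grip_width: 0.138
grip_force: 39.9
```

The hook stands on the floor: it dropped 9.0 mm and then met firm contact. Release gently, then lift clear.

Emit:
jog_arm(rows="0 0 0 0 0 0 0.6; 0 0 0 0 0 0 0.4; 0 0 0 0 0 0 0.3; 0 0 0 0 0 0 0.3; 0 0 0 0 0 0 0.3")

```text
time: 16.45
position: [0.6075, 0.0047, 0.1811]
tool_rot: [2.289, 2.151, 0.0]
ft_force: [-0.2, 0.3, -0.2]
grip_width: 0.345
grip_force: 0.0
```

Emit:
jog_arm(rows="0 0 0 0 0 0 0.3; 0 0 -0.5 0 0 0 0.3; 0 0 -1 0 0 0 0.3; 0 0 -2 0 0 0 0.3; 0 0 -2 0 0 0 0.3")

```text
time: 17.08
position: [0.6076, 0.0047, 0.2375]
tool_rot: [2.289, 2.151, 0.001]
ft_force: [0.0, -0.4, -0.2]
grip_width: 0.352
grip_force: 0.0
```

Emit:
jog_arm(rows="0 0 -3 0 0 0 0.3; 0 0 -3 0 0 0 0.3; 0 0 -2 0 0 0 0.3; 0 0 0 0 0 0 0.3; 0 0 0 0 0 0 0.3")

```text
time: 17.7
position: [0.6071, 0.0047, 0.3154]
tool_rot: [-2.289, -2.151, 0.001]
ft_force: [0.3, -0.6, 1.2]
grip_width: 0.352
grip_force: 0.0
```

```bash
python3 - <<'E'
from h import *
st=ctrl.get_state(); print(st["position"],st["ft_force"],st["grip_width"])
d=cam("side"); w=cam("wrist"); f=lambda a:np.clip(255*(a/255.)**.65,0,255).astype(np.uint8)
x,y=int(proj(d,[[.607,.005,.15]])[0][0])-65,int(proj(d,[[.607,.1,.15]])[0][1])-25
a=cv2.resize(f(d["img"][y:y+100,x:x+100]),(400,400),interpolation=2); b=cv2.resize(f(w["img"][60:310,130:380]),(400,400),interpolation=2)
cv2.imwrite("pics/s4.png",np.hstack([a,b]))
E
```

```text
[0.60709722 0.00474101 0.31541273] [ 0.25060212 -0.59242508  1.15659372] 0.35171850356651807
```

View pics/s4.png

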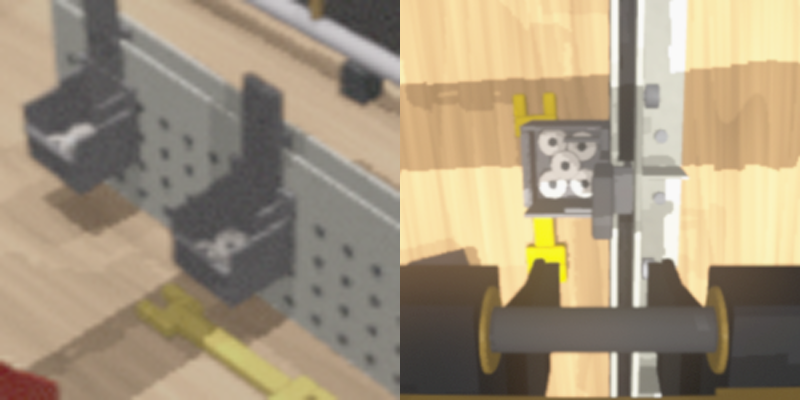

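The bin hangs upright on the rail at (250,180) in the left half of the picture. Its height matches the parked bin's, it sits midway between the two clamp screws, and the gripper is clear. Handing in.

```bash
python3 -c "
from bench import ticket; print(ticket.close_job())"
```

```text
the job is handed in; nothing more can be done
None
```

The loose grey bin now hangs upright with its hook on the floor of the free notch, and the job is handed in. The hook dropped 9.0 mm from the runner and then met firm contact. The highest press reading was about 10 N, and the job took about 18 s. The gripper is clear, and the parked bin and everything else were left alone.

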